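# Set a profile gauge to a drawn curve with the fingertips

### The job

Set the profile gauge for the next dish: run your fingertips lightly along the blue curve that is drawn on the sheet under the leaves' front ends, pushing the leaves in as you go, until every leaf ends on the line and none is pushed in behind it. Only push: do not pick anything up, do not shift or lift the board, and leave the other things on the bench where they are. Move clear when you have finished.

Things in the scene. Friction and masses are not known exactly. Their poses are not given: they have to be found in the camera images.
- board: Weighted plywood board, 200 mm (its x) by 270 mm (its y), 12 mm thick, about 3 kg, lying loose on the bench; it stays put under light pushes. Origin under its centre, z up; its front (-x) faces roughly the robot. A white sheet with a blue curve is taped on its front half; a profile gauge with a blue frame is screwed on behind the curve.
- gauge_frame (a point): Centre of the gauge frame's top, 37 mm above the bench; axes as the board's. The frame is 36 mm (x) by 186 mm (y), with a black thumb screw (top 46 mm above the bench) 84.5 mm to either side. 15 flat pale leaves, every other one a little greyer, lie side by side through the frame and stick out of it towards -x, over the drawing, and out of its back.
- curve_crown (a point): Foremost point of the drawn curve, at the board's x = -60 mm, y = 0, given 22 mm above the bench (half-way up the leaves); axes as the board's. The curve is a blue line 4 mm wide: an arc of 170 mm radius bulging to -x, its centre 170 mm from this point along +x. It runs under the row of leaves and shows beyond both ends of the row.
- leaf1 (a joint): Leaf 1, centred at the board's y = -70 mm. 0: its front end is on the curve; positive: out past the curve to -x by that much (m); negative: in behind it. Leaves are 116 mm long, 9.2 mm wide with half-round ends, from 15 to 29 mm above the bench. They slide only along the board's x, friction holds them (0.7 N moves one); nothing stops one pushed too far.
- leaf2 (a joint): Leaf 2, at the board's y = -60 mm; as leaf 1.
- leaf3 (a joint): Leaf 3, at the board's y = -50 mm; as leaf 1.
- leaf4 (a joint): Leaf 4, at the board's y = -40 mm; as leaf 1.
- leaf5 (a joint): Leaf 5, at the board's y = -30 mm; as leaf 1.
- leaf6 (a joint): Leaf 6, at the board's y = -20 mm; as leaf 1.
- leaf7 (a joint): Leaf 7, at the board's y = -10 mm; as leaf 1.
- leaf8 (a joint): Leaf 8, at the board's y = +0 mm; as leaf 1.
- leaf9 (a joint): Leaf 9, at the board's y = +10 mm; as leaf 1.
- leaf10 (a joint): Leaf 10, at the board's y = +20 mm; as leaf 1.
- leaf11 (a joint): Leaf 11, at the board's y = +30 mm; as leaf 1.
- leaf12 (a joint): Leaf 12, at the board's y = +40 mm; as leaf 1.
- leaf13 (a joint): Leaf 13, at the board's y = +50 mm; as leaf 1.
- leaf14 (a joint): Leaf 14, at the board's y = +60 mm; as leaf 1.
- leaf15 (a joint): Leaf 15, at the board's y = +70 mm; as leaf 1.
- dark_bowl: Bowl, black outside and white fluted inside, 125 mm across, 59 mm high; origin under its centre. Leave it alone.
- striped_vase: Round vase with brown and cream stripes, 116 mm across, 113 mm high; origin under its centre. Leave it alone.
- egg_cup: Small white porcelain cup, 48 mm across, 42 mm high; origin under its centre. Leave it alone.
- wood_rib: Flat kidney-shaped wooden rib, 41x94x6 mm, lying; origin under its centre. Leave it alone.
- compass: Dark blue closed drawing compass, 19x154x11 mm, lying; origin under its centre. Leave it alone.
- pencil_red: Red pencil, 142 mm long, 8 mm thick, lying along its own y; origin under its centre. Leave it alone.

How it is judged:
At the end, for the whole second after the job is handed in: All 15 leaf ends stand on the drawn curve, within 4 mm in front of it or behind it, and the board lies still within 15 mm of where it was (value of joint leaf1 between -0.004 and 0.004 m and value of joint leaf2 between -0.004 and 0.004 m and value of joint leaf3 between -0.004 and 0.004 m and value of joint leaf4 between -0.004 and 0.004 m and value of joint leaf5 between -0.004 and 0.004 m and value of joint leaf6 between -0.004 and 0.004 m and value of joint leaf7 between -0.004 and 0.004 m and value of joint leaf8 between -0.004 and 0.004 m and value of joint leaf9 between -0.004 and 0.004 m and value of joint leaf10 between -0.004 and 0.004 m and value of joint leaf11 between -0.004 and 0.004 m and value of joint leaf12 between -0.004 and 0.004 m and value of joint leaf13 between -0.004 and 0.004 m and value of joint leaf14 between -0.004 and 0.004 m and value of joint leaf15 between -0.004 and 0.004 m and distance of board from where it was at the start of the episode below 0.015 m and linear speed of board below 0.01 m/s); the robot touches nothing.
It fails at once if the board is shifted by more than 15 mm (distance of board from where it was at the start of the episode above 0.015 m).
It fails at once if the board is lifted or tipped up (height (world z) of board above 0.006 m or angle between board's own z axis and vertical above 0.05 rad).
It fails at once if the gauge or its board is pressed hard (more than 30 N) (contact force between the fingers and board above 30 N).
It fails at once if one of the other things is moved or lifted (more than 15 mm) (distance of any of dark_bowl, striped_vase, egg_cup, wood_rib, compass, pencil_red from where it was at the start of the episode above 0.015 m).
It also fails if it takes over 72 s, if anything falls off the work surface, if the arm or the gripper's body presses on something with over 40 N, if the wrist force passes 120 N, or if a joint passes its speed limit or range.

### The arm

A 7-joint arm with a two-finger parallel gripper is mounted at the origin on the work surface; the furniture and walls round the work are solid. World frame = base frame: x ahead of the robot, y to its left, z up, the work surface at z = 0. Lengths are in m, angles in rad, forces in N, time in s.
With the tool pointing down it reaches from about 0.425 to 0.875 m from the base axis. Payload 8.4 kg.
Tool frame: the origin (TCP) lies between the finger pads; the fingertips stand 8 mm ahead of it and the grasp point (between the pads) lies 11 mm behind it (ctrl.tip_reach is the distance from the TCP to the fingertips, in m); y points along the fingers, x is the direction in which the jaws open and shut, and the axes are right-handed (so a half turn about y gives the same grasp; the last joint's range is limited). The gripper opens to 85 mm and grips with 20 to 120 N. Pads are 22 mm wide; open, the fingers measure 114 mm over their backs; the gripper's body (76 mm by 85 mm) begins 54 mm behind the grasp point. The pads swing forward as they close: fully open they stand 13 mm farther back than shut.
Start: joints at [-1.241, 0.333, 0.04, 1.465, -0.013, 1.343, -0.059], TCP at [0.27, 0.591, 0.239] pointing down, gripper open.
Joint ranges: [-2.58, 2.58], [-0.38, 2.09], [-1.3, 1.39], [0.25, 2.4], [-1.5, 4.64], [0.08, 2.09], [-2.65, 2.65]. Speed limits (rad/s): [2.22, 2.22, 2.79, 2.79, 3.14, 3.14, 3.14].

### API

Orientations are given as a rotation vector (axis times angle).
In Python, from plant import ctrl gives the robot as it stands.
- The arm moves only by the shell command python3 -m handwheel 'ROWS' [OPENING] [FORCE]. ROWS is JSON, a list of rows, each a list of 2 entries, a list of its own where there are three numbers: the shift along the world's x, y, z in units of 25 mm (1.0 is 25 mm), then the turn about the world's z in units of 8 degrees (1.0 is 8 degrees). In form: [[[tx, ty, tz], yaw], ...]. A call has 1 to 10 rows; each row is the pose to reach, as a shift and turn from the pose commanded when the call began; what a row does not reach only later rows make up. A row lasts 1/10 s, in which the tool goes at most 50 mm and 8.59 degrees, less where a joint would pass 70% of its speed; a pose out of reach is approached as far as the arm can. A call with a gripper value outside its range is refused whole. OPENING is the closure, from 0 (fully open) to 1 (shut), set as the call begins (- or left out, the last holds). The fingers move at their own pace and stop on an object; FORCE is the grip in N (left out, the last holds). Time passes only in rows, so rows that repeat a pose let the fingers close. It gives the time, the measured TCP pose, the force and the opening at its end, in the units of the state.
- ctrl.state(): the state, without advancing time (a new reading comes with each control period).
- ctrl.camera(name): name is "scene" or "top" or "wrist"; returns a dict with "img" (384x512x3 uint8, blue, green, red), "z_map" (384x512 float32, m along the optical axis (not along the pixel's ray), 0 where there is no reading), "mtx" (3x3 intrinsics, pixels), "world_to_cam" (4x4, takes a point from world to camera coordinates). Camera axes: x right, y down, z forward; pixel columns grow to the right and rows downward; lengths in m; the calibration is good to about 2 mm. A picture is of the moment at which its call begins.
- ctrl.sign_off(): hands the job in, once; it reports no verdict.
The state is a dict: "time_s": time; "joints": joint angles; "joint_velocities": joint speeds; "joint_efforts": joint torques, N m; "eef_pos": TCP position; "eef_rot": TCP orientation; "contact_force": force on the tool from outside, world axes, zero at the start; "wrist_torque": the same for the moment, N m; "opening": finger opening in m.
Only numpy, scipy, OpenCV 4.12 (cv2) and the standard library are available. Lean on these libraries where they do the work, as an engineer would, in place of code of your own. Each camera call takes 0.05 s, during which the arm holds its last target. There are 200 camera calls.

## Working session

There is one attempt and no reset: what is moved stays moved. The work goes in short steps, Python scripts to look and compute and a shell command to move; the robot and the scene stay as the last step left them, time stands still between calls to the robot, and variables do not carry over. Pictures are saved under pics/ and viewed, about 8 in all and at most 12, crops included, and the job is handed in when it is done.

```bash
mkdir -p pics; ls; cat > h.py <<'E'
import numpy as np, cv2
from plant import ctrl
def pts(c):
    z=c["z_map"];K=c["mtx"];v,u=np.mgrid[:z.shape[0],:z.shape[1]]
    P=np.stack([(u-K[0,2])/K[0,0]*z,(v-K[1,2])/K[1,1]*z,z],-1)
    T=np.linalg.inv(c["world_to_cam"]);W=P@T[:3,:3].T+T[:3,3];W[z==0]=np.nan
    return W
E
python3 - <<'E'
from h import *
s=ctrl.state();print({k:np.round(v,3) for k,v in s.items()})
for n in ("top","scene"):
    c=ctrl.camera(n);cv2.imwrite(f"pics/{n}0.png",c["img"]);np.savez(f"{n}0.npz",**c)
    print(n,c["mtx"].round(1).tolist(),np.linalg.inv(c["world_to_cam"]).round(3).tolist())
E
```

```text
pics
{'time_s': np.float64(0.0), 'joints': array([-1.241,  0.334,  0.04 ,  1.466, -0.013,  1.343, -0.058]), 'joint_velocities': array([ 0.001, -0.001,  0.001, -0.003,  0.001,  0.001, -0.001]), 'joint_efforts': array([ 1.0000e-03, -6.5852e+01,  1.3660e+00, -4.0558e+01,  1.7000e-02,
        1.2000e-02, -0.0000e+00]), 'eef_pos': array([0.27 , 0.591, 0.238]), 'eef_rot': array([-1.383, -0.887,  0.889]), 'contact_force': array([-0.539, -0.417,  0.834]), 'wrist_torque': array([-0.047,  0.028,  0.025]), 'opening': np.float64(0.085)}
top [[407.1, 0.0, 259.1], [0.0, 407.1, 192.1], [0.0, 0.0, 1.0]] [[-0.02, -0.994, 0.112, 0.388], [-1.0, 0.019, -0.006, -0.0], [0.004, -0.112, -0.994, 1.19], [0.0, 0.0, 0.0, 1.0]]
scene [[449.6, 0.0, 252.9], [0.0, 449.6, 191.5], [0.0, 0.0, 1.0]] [[0.901, -0.155, 0.406, 0.015], [-0.434, -0.373, 0.82, -1.057], [0.025, -0.915, -0.403, 0.571], [0.0, 0.0, 0.0, 1.0]]
```

View top.

View pics/top0.png

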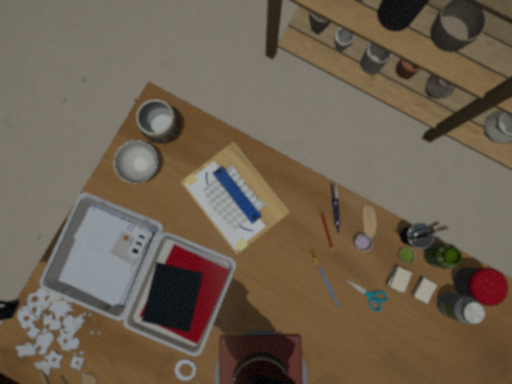

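```bash
python3 - <<'E'
from h import *
from scipy.spatial.transform import Rotation as R
print(R.from_rotvec([-1.383,-.887,.889]).as_matrix().round(2))
c=np.load("top0.npz");W=pts(c)
hsv=cv2.cvtColor(c["img"],cv2.COLOR_BGR2HSV)
m=(hsv[...,0]>95)&(hsv[...,0]<130)&(hsv[...,1]>90)
print(m.sum())
m1=m&(W[...,2]>.03)&(W[...,2]<.042)
rect=cv2.minAreaRect(W[m1][:,:2].astype(np.float32));print("frame",rect,m1.sum())
m2=m&(W[...,2]>.005)&(W[...,2]<.02);print("low blue",m2.sum(),W[m2].min(0),W[m2].max(0))
E
```

```text
[[ 0.42 -0.   -0.91]
 [ 0.91 -0.    0.42]
 [-0.   -1.   -0.  ]]
1605
frame ((0.44024181365966797, -0.13151609897613525), (0.5694630146026611, 0.11845128238201141), 68.9310302734375) 658
low blue 780 [ 0.13790778 -0.22750856  0.00500278] [0.49366665 0.31999954 0.01664686]
```

```bash
python3 - <<'E'
from h import *
c=np.load("top0.npz");W=pts(c)
hsv=cv2.cvtColor(c["img"],cv2.COLOR_BGR2HSV)
m=(hsv[...,0]>95)&(hsv[...,0]<130)&(hsv[...,1]>90)
m[:140]=0;m[260:]=0;m[:,:170]=0;m[:,300:]=0
m1=m&(W[...,2]>.03)&(W[...,2]<.05)
r=cv2.minAreaRect(W[m1][:,:2].astype(np.float32));print("frame",r,m1.sum(),W[m1].mean(0))
P=W[m1][:,:2];u,s,vt=np.linalg.svd(P-P.mean(0));print(vt)
cv2.imwrite("pics/topcrop.png",cv2.resize(c["img"][130:260,170:300],None,fx=4,fy=4,interpolation=cv2.INTER_CUBIC))
cw=ctrl.camera("wrist");print(cw["mtx"][0,0]);T=np.linalg.inv(cw["world_to_cam"]);print(T.round(3))
s=np.load("scene0.npz");cv2.imwrite("pics/scene0b.png",s["img"])
E
```

```text
frame ((0.513257622718811, 0.05736401677131653), (0.17935989797115326, 0.03325384110212326), 37.4232177734375) 694 [0.51245625 0.05661004 0.03829172]
[[-0.79793695 -0.60274092]
 [-0.60274092  0.79793695]]
298.67471231292143
[[ 0.416  0.859  0.298  0.193]
 [ 0.909 -0.393 -0.137  0.626]
 [-0.     0.328 -0.945  0.373]
 [ 0.     0.     0.     1.   ]]
```

View pics/topcrop.png

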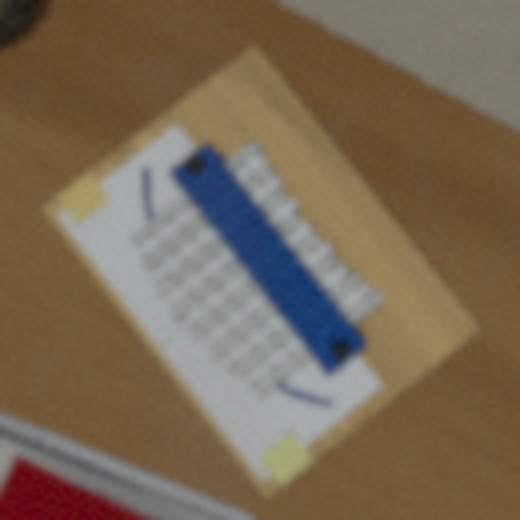

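Top view: the board lies at about yaw -53°, its leaves pointing to the lower left, with the frame at about (0.512, 0.057). I'll go above it for a close wrist view.

```bash
python3 -m handwheel '[[[1,-2,0],-0.4],[[2,-4,0],-0.8],[[3,-6,0],-1.2],[[4,-8,0],-1.6],[[5,-10,0],-2],[[6,-12,0],-2.4],[[7,-14,0],-2.8],[[8,-16,0],-3.2],[[8,-16,0],-3.54],[[8,-16,0],-3.54]]' 1 20
python3 -m handwheel '[[[0.6,-2,-0.5],0],[[1.2,-4,-1],0],[[1.7,-5.4,-1.2],0],[[1.7,-5.4,-1.2],0],[[1.7,-5.4,-1.2],0]]'
cat > meas.py <<'E'
import sys
from h import *
n=sys.argv[1]
c=ctrl.camera("wrist");np.savez(n+".npz",**c);W=pts(c)
hsv=cv2.cvtColor(c["img"],cv2.COLOR_BGR2HSV)
m=(hsv[...,0]>95)&(hsv[...,0]<130)&(hsv[...,1]>90)
z=W[...,2]
for lo,hi in((.03,.042),(.004,.02)):
    k=m&(z>lo)&(z<hi);print(lo,k.sum(),np.nanmedian(W[k],0) if k.any() else 0)
cv2.imwrite(f"pics/{n}.png",c["img"])
E
python3 meas.py w1; python3 -c "
from plant import ctrl;s=ctrl.state();print(s['joints'],s['contact_force'])"
```

```text
time_s: 1.15
eef_pos: [0.473, 0.1842, 0.2396]
eef_rot: [-1.515, -0.499, 0.498]
contact_force: [-0.1, 0.4, 0.4]
opening: 0.0001
time_s: 1.65
eef_pos: [0.5126, 0.0555, 0.209]
eef_rot: [-1.511, -0.505, 0.506]
contact_force: [-0.8, 0.6, 0.5]
opening: 0.0001
0.03 5349 [0.51333388 0.05999893 0.03679703]
0.004 995 [ 0.4537381  -0.22221913  0.00787471]
[-0.67220538  0.07264659  0.50331298  1.85083118 -0.03753597  1.22777895
  0.49070105] [-0.33122248  0.82996224  0.88140813]
```

View pics/w1.png

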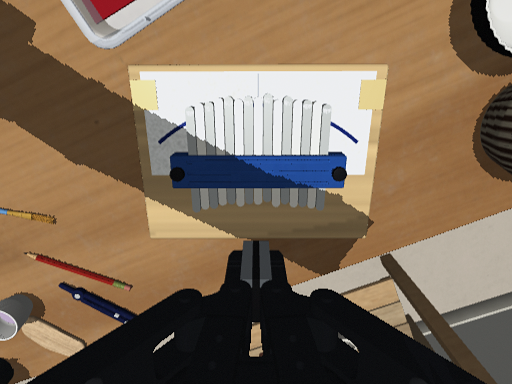

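Wrist view: leaves 1–15 from left (190,110) to right (330,105), arc ends at (160,142) and (357,142), frame at y≈170, fingers at the bottom. Next is fitting the arc, frame and leaf ends.

```bash
cat > fit.py <<'E'
import sys
from h import *
from scipy.optimize import least_squares
def plane(c,uv,z):
    T=np.linalg.inv(c["world_to_cam"]);K=c["mtx"]
    d=np.c_[(uv-[K[0,2],K[1,2]])/[K[0,0],K[1,1]],np.ones(len(uv))]@T[:3,:3].T
    return (T[:3,3]+d*((z-T[2,3])/d[:,2])[:,None])[:,:2]
def fit(c):
    hsv=cv2.cvtColor(c["img"],cv2.COLOR_BGR2HSV);W=pts(c);z=W[...,2]
    m=((hsv[...,0]>100)&(hsv[...,0]<130)&(hsv[...,1]>100))
    near=np.hypot(W[...,0]-.49,W[...,1]-.09)<.17
    g=lambda k:np.argwhere(k)[:,::-1].astype(float)
    F=plane(c,g(m&near&(z>.033)&(z<.042)),.037)
    r=cv2.minAreaRect(F.astype(np.float32));fc=F.mean(0)
    u,s,vt=np.linalg.svd(F-fc);ey=vt[0]*np.sign(vt[0,0]);ex=np.array([ey[1],-ey[0]])
    fc=np.array(r[0]); print("frame",r)
    C=plane(c,g(m&near&(z>.006)&(z<.02)),.0125)
    rel=C-fc;C=C[(rel@ex<-.01)&(abs(rel@ey)>.070)&(abs(rel@ey)<.11)]
    # arc centre
    s=least_squares(lambda p:np.hypot(*(C-p).T)-.17,fc+ex*.1,loss="soft_l1",f_scale=.002)
    print("arc n",len(C),"centre",s.x,"rms",np.sqrt(np.mean(s.fun**2)))
    rel=s.x-fc;print("centre rel frame: x %.4f y %.4f"%(rel@ex,rel@ey),"yaw",np.degrees(np.arctan2(ex[1],ex[0])))
    return s.x,fc,ex,ey
def leaves(c,o,ex,ey):
    # o: arc centre; resample board-frame image at leaf-top plane z=.029
    K=c["mtx"];Wc=c["world_to_cam"]
    xs=np.arange(-.06,.05,.0005);ys=np.arange(-.1,.1,.0005) # x rel crown
    X,Y=np.meshgrid(xs,ys,indexing="ij")
    P=(o-.17*ex)+X[...,None]*ex+Y[...,None]*ey
    P=np.dstack([P,np.full(X.shape,.029),np.ones(X.shape)])@Wc.T
    u=(P[...,0]/P[...,2]*K[0,0]+K[0,2]).astype(np.float32);v=(P[...,1]/P[...,2]*K[1,1]+K[1,2]).astype(np.float32)
    return xs,ys,cv2.remap(c["img"],u,v,cv2.INTER_CUBIC),cv2.remap(pts(c)[...,2].astype(np.float32),u,v,cv2.INTER_NEAREST)
if __name__=="__main__":
    n=sys.argv[1];c=np.load(n+".npz")
    o,fc,ex,ey=fit(c);print("crown",o-.17*ex)
    xs,ys,im,zz=leaves(c,o,ex,ey)
    out=[]
    for i in range(15):
        y=(i-7)*.01
        k=abs(ys-y)<.0016;col=np.nanmedian(zz[:,k],1)
        j=np.where((col>.024)&(np.r_[col[4:],[0]*4]>.024))[0]
        tip=xs[j[0]] if len(j) else np.nan
        out.append(tip-(.17-np.sqrt(.17**2-y*y)))
    print("depth-based protrusion mm (+out):",(-1e3*np.array(out)).round(1))
    s=3;big=cv2.resize(im[::-1][::-1],None,fx=1.9,fy=1.9*1.0)
    for y in ys[::2]:
        if abs(y)<.09:
            x=.17-np.sqrt(.17**2-y*y);cv2.circle(big,(int((y+.1)/.0005*1.9),int((x+.06)/.0005*1.9)),1,(0,0,255),-1)
    cv2.imwrite(f"pics/{n}_rect.png",big)
E
python3 fit.py w1
```

```text
frame ((0.5126152038574219, 0.05973081290721893), (0.18416382372379303, 0.0349636971950531), 36.94585037231445)
arc n 191 centre [ 0.57488629 -0.02249575] rms 0.0008884758072094864
centre rel frame: x 0.1031 y 0.0002 yaw -52.952222702964704
crown [0.47246456 0.11318693]
depth-based protrusion mm (+out): [14.6 14.4 12.  12.8 11.7  7.2  9.3  9.  12.3  7.2 11.7  9.8 13.5 14.9
 16.6]
```

View pics/w1_rect.png

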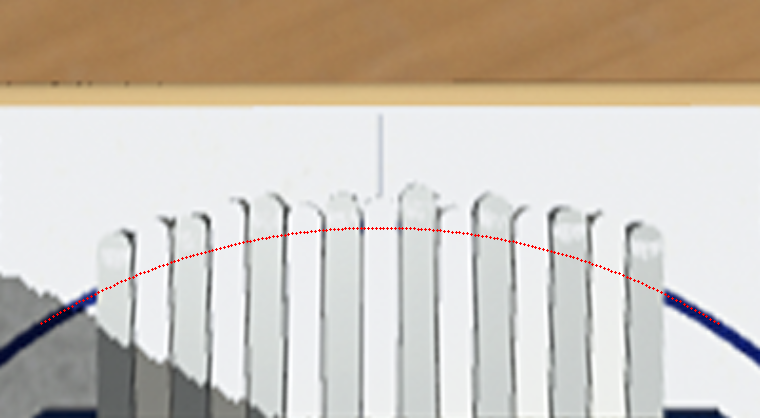

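```bash
cat > tab.py <<'E'
from h import *
import sys
e=float(sys.argv[1]);out=float(sys.argv[2]);d=11
O=np.array([574.9,-22.5]);ex=np.array([.6025,-.7981]);ey=np.array([.7981,.6025])
A=np.array([449.,144.3])
for y in map(float,sys.argv[3:]):
    t=np.arcsin(y/170);P=O+(170+d+e)*(-np.cos(t)*ex+np.sin(t)*ey);Q=P-out*ex
    print(y,"in",((P-A)/25).round(2),"out",((Q-A)/25).round(2),"yaw",(-np.degrees(t)/8).round(2),"r",np.hypot(*P).round(),np.hypot(*Q).round())
E
python3 tab.py 3 18 -69 -47 -24 0 24 47 69
python3 -m handwheel '[[[-1.27,1.77,0],0],[[-2.55,3.55,0],0],[[-2.55,3.55,-2],0],[[-2.55,3.55,-4],0],[[-2.55,3.55,-6],0],[[-2.55,3.55,-6.6],0],[[-2.55,3.55,-7],0],[[-2.55,3.55,-7.3],0],[[-2.55,3.55,-7.3],0],[[-2.55,3.55,-7.3],0]]'
```

```text
-69.0 in [-1.4 -3.1] out [-1.83 -2.53] yaw 2.99 r 419.0 411.0
-47.0 in [-0.85 -2.25] out [-1.28 -1.68] yaw 2.01 r 437.0 429.0
-24.0 in [-0.18 -1.48] out [-0.62 -0.91] yaw 1.01 r 457.0 450.0
0.0 in [ 0.6 -0.8] out [ 0.17 -0.22] yaw -0.0 r 480.0 474.0
24.0 in [ 1.48 -0.23] out [1.04 0.34] yaw -1.01 r 505.0 499.0
47.0 in [2.4 0.2] out [1.96 0.77] yaw -2.01 r 530.0 524.0
69.0 in [3.37 0.5 ] out [2.93 1.07] yaw -2.99 r 556.0 550.0
time_s: 2.7
eef_pos: [0.4497, 0.1455, 0.0278]
eef_rot: [-1.51, -0.509, 0.506]
contact_force: [-0.1, -1.2, -0.0]
opening: 0.0002
```

```bash
python3 -m handwheel '[[[0.2,-0.25,0],0],[[0.3,-0.4,0],0],[[0.4,-0.55,0],0],[[0.5,-0.67,0],0],[[0.6,-0.8,0],0],[[0.6,-0.8,0],0],[[0.4,-0.55,0],0],[[0.17,-0.22,0],0],[[0,0,0],0],[[0,0,0],0]]'
python3 -m handwheel '[[[0.5,0.3,0],-0.6],[[1.04,0.34,0],-1.01],[[1.15,0.2,0],-1.01],[[1.26,0.05,0],-1.01],[[1.37,-0.09,0],-1.01],[[1.48,-0.23,0],-1.01],[[1.48,-0.23,0],-1.01],[[1.26,0.05,0],-1.01],[[1.04,0.34,0],-1.01],[[1,0.6,0],-1.01]]'
python3 -c "
from h import *
c=ctrl.camera('wrist');cv2.imwrite('pics/w2.png',c['img'])"
```

```text
time_s: 3.7
eef_pos: [0.4481, 0.1463, 0.0267]
eef_rot: [-1.51, -0.509, 0.509]
contact_force: [-0.3, 0.8, -0.0]
opening: 0.0002
time_s: 4.7
eef_pos: [0.473, 0.161, 0.0268]
eef_rot: [-1.534, -0.398, 0.398]
contact_force: [-0.4, 0.3, -0.1]
opening: 0.0001
```

View pics/w2.png

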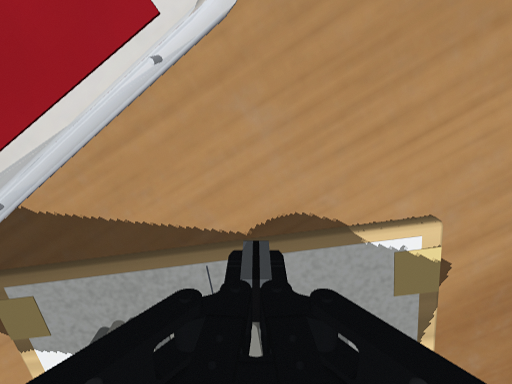

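The leaves are hidden behind the gripper from here, so I'll rise to check these first pokes.

```bash
python3 -m handwheel '[[[0,0,2],0],[[0,0,4],0.5],[[0,0,6],1.01],[[0.4,-1,7.3],1.01],[[0.9,-2.5,7.3],1.01],[[1.55,-4.15,7.3],1.01],[[1.55,-4.15,7.3],1.01],[[1.55,-4.15,7.3],1.01]]'
python3 meas.py w3 >/dev/null; python3 fit.py w3; python3 -c "
import cv2;cv2.imwrite('pics/w3c.png',cv2.resize(cv2.imread('pics/w3.png')[60:220,130:390],None,fx=3,fy=3))"
```

```text
time_s: 5.55
eef_pos: [0.5129, 0.0556, 0.2093]
eef_rot: [-1.511, -0.506, 0.505]
contact_force: [0.1, 0.3, 0.6]
opening: 0.0006
frame ((0.5126201510429382, 0.059743233025074005), (0.18423107266426086, 0.03605709224939346), 37.16637420654297)
arc n 190 centre [ 0.5749104  -0.02250813] rms 0.0009031030845537779
centre rel frame: x 0.1032 y 0.0002 yaw -52.95175942230981
crown [0.47248757 0.11317372]
depth-based protrusion mm (+out): [14.6 14.4 11.5 12.8 11.7  8.2  6.3  3.   4.3  3.2  2.7  8.8 13.5 14.9
 16.1]
```

View pics/w3_rect.png

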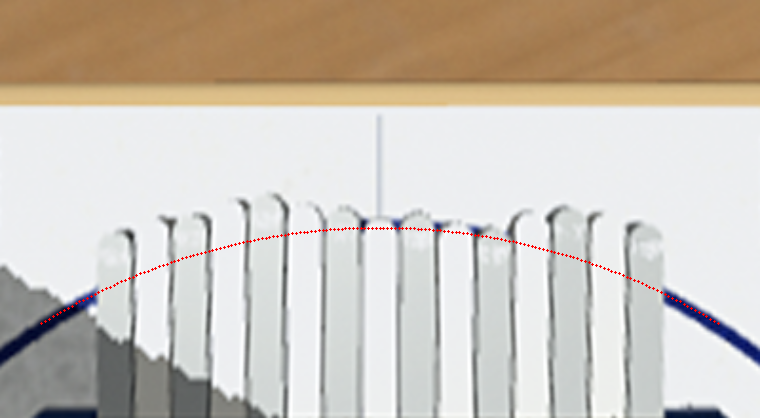

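Geometry confirmed: the poked leaves stand about 3 mm proud, as commanded. The fingertip covers about 20 mm, so the other stations get closer spacing.

```bash
python3 tab.py 2.5 18 -70 -60 -49 -37 -24 -12 36 48 60 70
```

```text
-70.0 in [-1.41 -3.15] out [-1.84 -2.58] yaw 3.04 r 419.0 411.0
-60.0 in [-1.17 -2.75] out [-1.6  -2.18] yaw 2.58 r 427.0 419.0
-49.0 in [-0.89 -2.34] out [-1.32 -1.76] yaw 2.09 r 435.0 428.0
-37.0 in [-0.56 -1.92] out [-0.99 -1.34] yaw 1.57 r 446.0 438.0
-24.0 in [-0.17 -1.5 ] out [-0.6  -0.92] yaw 1.01 r 457.0 451.0
-12.0 in [ 0.21 -1.14] out [-0.22 -0.57] yaw 0.51 r 469.0 462.0
36.0 in [ 1.95 -0.01] out [1.52 0.56] yaw -1.53 r 518.0 512.0
48.0 in [2.45 0.2 ] out [2.01 0.77] yaw -2.05 r 532.0 525.0
60.0 in [2.97 0.37] out [2.53 0.94] yaw -2.58 r 545.0 539.0
70.0 in [3.42 0.49] out [2.98 1.06] yaw -3.04 r 557.0 551.0
```

```bash
python3 -m handwheel '[[[-1.27,1.77,0],0],[[-2.55,3.55,0],0],[[-2.55,3.55,-2],0],[[-2.55,3.55,-4],0],[[-2.55,3.55,-6],0],[[-2.55,3.55,-6.6],0],[[-2.55,3.55,-7],0],[[-2.55,3.55,-7.3],0],[[-2.55,3.55,-7.3],0],[[-2.55,3.55,-7.3],0]]'
```

```text
time_s: 6.6
eef_pos: [0.4497, 0.1454, 0.0277]
eef_rot: [-1.51, -0.508, 0.506]
contact_force: [0.1, -1.0, -0.2]
opening: 0.0
```

```bash
python3 -m handwheel '[[[0.8,0.7,0],-0.9],[[1.52,0.56,0],-1.53],[[1.73,0.28,0],-1.53],[[1.95,-0.01,0],-1.53],[[1.95,-0.01,0],-1.53],[[1.52,0.56,0],-1.53],[[2.01,0.77,0],-2.05],[[2.23,0.48,0],-2.05],[[2.45,0.2,0],-2.05],[[2.45,0.2,0],-2.05]]'
python3 -m handwheel '[[[-0.44,0.57,0],0],[[0.08,0.74,0],-0.53],[[0.3,0.45,0],-0.53],[[0.52,0.17,0],-0.53],[[0.52,0.17,0],-0.53],[[0.08,0.74,0],-0.53],[[0.53,0.86,0],-0.99],[[0.75,0.57,0],-0.99],[[0.97,0.29,0],-0.99],[[0.97,0.29,0],-0.99]]'
python3 -m handwheel '[[[-0.44,0.57,0],0],[[-1.4,0.57,0],1.05],[[-2.6,0.2,0],2.1],[[-3.42,-0.49,0],3.04],[[-3.42,-0.49,0],3.04],[[-3.42,-0.49,0],3.04]]'
python3 -m handwheel '[[[-0.22,-0.57,0],0.51],[[0,-0.85,0],0.51],[[0.21,-1.14,0],0.51],[[0.21,-1.14,0],0.51],[[-0.22,-0.57,0],0.51],[[-0.6,-0.92,0],1.01],[[-0.39,-1.21,0],1.01],[[-0.17,-1.5,0],1.01],[[-0.17,-1.5,0],1.01],[[-0.6,-0.92,0],1.01]]'
```

```text
time_s: 7.6
eef_pos: [0.5109, 0.1478, 0.027]
eef_rot: [-1.553, -0.283, 0.283]
contact_force: [0.5, -0.6, 0.1]
opening: 0.0002
time_s: 8.6
eef_pos: [0.5353, 0.1545, 0.0269]
eef_rot: [-1.565, -0.174, 0.174]
contact_force: [-0.2, 0.1, -0.4]
opening: 0.0
time_s: 9.2
eef_pos: [0.4491, 0.1444, 0.0271]
eef_rot: [-1.511, -0.506, 0.505]
contact_force: [-0.5, 0.3, -0.4]
opening: -0.0002
time_s: 10.2
eef_pos: [0.436, 0.1202, 0.027]
eef_rot: [-1.484, -0.613, 0.611]
contact_force: [0.8, 1.0, -0.4]
opening: 0.0003
```

```bash
python3 -m handwheel '[[[-0.39,-0.42,0],0.56],[[-0.17,-0.71,0],0.56],[[0.04,-1,0],0.56],[[0.04,-1,0],0.56],[[-0.39,-0.42,0],0.56],[[-0.72,-0.84,0],1.08],[[-0.5,-1.13,0],1.08],[[-0.29,-1.42,0],1.08],[[-0.29,-1.42,0],1.08],[[-0.72,-0.84,0],1.08]]'
python3 -m handwheel '[[[-0.28,-0.42,0],0.49],[[-0.28,-0.42,0],0.49],[[-0.06,-0.7,0],0.49],[[0.15,-0.99,0],0.49],[[0.15,-0.99,0],0.49],[[0.15,-0.99,0],0.49]]'
```

```text
time_s: 11.2
eef_pos: [0.418, 0.0994, 0.027]
eef_rot: [-1.447, -0.73, 0.728]
contact_force: [-0.4, 0.9, 0.8]
opening: -0.0005
time_s: 11.8
eef_pos: [0.4203, 0.0757, 0.0268]
eef_rot: [-1.425, -0.784, 0.784]
contact_force: [-0.0, -0.8, 0.4]
opening: 0.0
```

```bash
python3 -m handwheel '[[[-0.43,0.57,0],0],[[-0.67,0.17,0],0.46],[[-0.67,0.17,0],0.46],[[-0.67,0.17,0],0.46]]'; python3 -c "
from plant import ctrl;print(ctrl.state()['joints'])"
```

```text
time_s: 12.2
eef_pos: [0.4033, 0.0805, 0.0269]
eef_rot: [-1.405, -0.833, 0.832]
contact_force: [-0.7, -0.1, 0.4]
opening: -0.0001
[-0.7021479   0.09133801  0.41475093  2.25989871 -0.05153853  0.79830898
  0.81692393]
```

```bash
python3 -m handwheel '[[[0.22,-0.28,0],0],[[0.43,-0.57,0],0],[[0.43,-0.57,0],0],[[0,0,0],0],[[0,0,0],0],[[0,0,2],0],[[0,0,4],-1],[[0.5,-0.1,6],-2],[[2.2,-0.5,7.3],-3.04],[[4,-0.9,7.3],-3.04]]'
python3 -m handwheel '[[[0.39,-0.07,0],0],[[0.39,-0.07,0],0],[[0.39,-0.07,0],0]]'
python3 meas.py w4 >/dev/null; python3 fit.py w4
```

```text
time_s: 13.2
eef_pos: [0.5053, 0.0585, 0.2144]
eef_rot: [-1.51, -0.511, 0.497]
contact_force: [-0.1, 0.8, 0.3]
opening: 0.0001
time_s: 13.5
eef_pos: [0.5112, 0.056, 0.2085]
eef_rot: [-1.511, -0.505, 0.508]
contact_force: [-0.0, 1.1, -0.0]
opening: 0.0001
frame ((0.5124207735061646, 0.060019947588443756), (0.1841660439968109, 0.03498884290456772), 37.063087463378906)
arc n 212 centre [ 0.57481364 -0.02241859] rms 0.0009067070570247436
centre rel frame: x 0.1034 y 0.0001 yaw -52.91376790865571
crown [0.47230086 0.11319532]
depth-based protrusion mm (+out): [ 1.1 -0.1  0.5  0.8  0.7  0.7  0.8  2.5  4.8  2.7  1.2  1.8  0.5 -0.1
  0.1]
```

View pics/w4_rect.png

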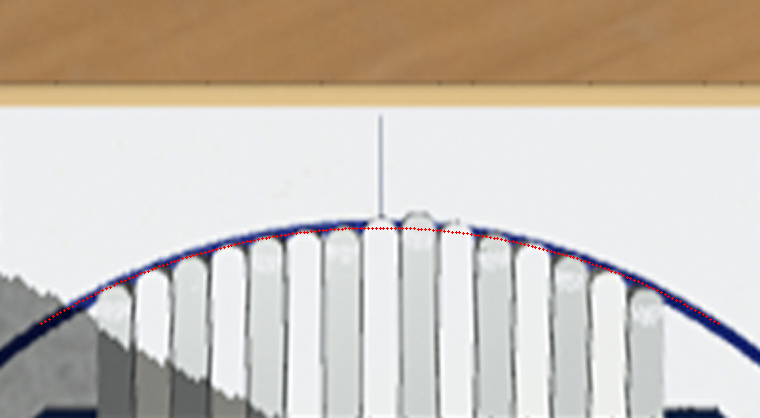

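All leaves are within about 1 mm except 8, 9 and 10 (+2.5, +4.8, +2.7). One slow poke at y≈+10, then a check.

```bash
python3 tab.py 1.2 18 10 4 16
python3 -m handwheel '[[[-1.27,1.77,0],0],[[-2.55,3.55,0],0],[[-2.55,3.55,-2],0],[[-2.55,3.55,-4],0],[[-2.55,3.55,-6],0],[[-2.55,3.55,-6.6],0],[[-2.55,3.55,-7],0],[[-2.55,3.55,-7.3],0],[[-2.55,3.55,-7.3],0],[[-2.55,3.55,-7.3],0]]'
```

```text
10.0 in [ 0.99 -0.61] out [ 0.56 -0.03] yaw -0.42 r 491.0 485.0
4.0 in [ 0.78 -0.75] out [ 0.35 -0.18] yaw -0.17 r 485.0 479.0
16.0 in [ 1.21 -0.47] out [0.78 0.11] yaw -0.68 r 497.0 491.0
time_s: 14.55
eef_pos: [0.4489, 0.1454, 0.0278]
eef_rot: [-1.51, -0.508, 0.506]
contact_force: [0.9, 0.8, 1.0]
opening: 0.0004
```

```bash
python3 -m handwheel '[[[0.56,-0.03,0],-0.42],[[0.7,-0.22,0],-0.42],[[0.84,-0.41,0],-0.42],[[0.93,-0.52,0],-0.42],[[0.99,-0.61,0],-0.42],[[0.99,-0.61,0],-0.42],[[0.89,-0.68,0],-0.3],[[0.78,-0.75,0],-0.17],[[0.78,-0.75,0],-0.17],[[0.99,-0.61,0],-0.42]]'
python3 -m handwheel '[[[0.11,0.07,0],-0.13],[[0.22,0.14,0],-0.26],[[0.22,0.14,0],-0.26],[[0,0.42,0],0],[[-0.6,1,0],0.42],[[-0.6,1,2],0.42],[[-0.6,1,4],0.42],[[-0.2,0.5,6],0.42],[[0.5,-1,7.3],0.42],[[1.56,-2.94,7.3],0.42]]'
python3 -m handwheel '[[[0,0,0],0],[[0,0,0],0],[[0,0,0],0]]'
python3 meas.py w5 >/dev/null; python3 fit.py w5
```

```text
time_s: 15.55
eef_pos: [0.4722, 0.1294, 0.0266]
eef_rot: [-1.521, -0.46, 0.462]
contact_force: [-0.7, -0.1, 0.5]
opening: 0.0002
time_s: 16.55
eef_pos: [0.5089, 0.0669, 0.2135]
eef_rot: [-1.507, -0.52, 0.508]
contact_force: [1.5, 1.2, -0.6]
opening: -0.0
time_s: 16.85
eef_pos: [0.5067, 0.0658, 0.2083]
eef_rot: [-1.509, -0.509, 0.511]
contact_force: [0.0, 0.7, 0.3]
opening: 0.0002
frame ((0.5126356482505798, 0.059671610593795776), (0.18417224287986755, 0.035754404962062836), 37.25875473022461)
arc n 216 centre [ 0.57474209 -0.02257051] rms 0.003527415130243123
centre rel frame: x 0.1031 y 0.0004 yaw -53.13795130968972
crown [0.47276072 0.11344346]
depth-based protrusion mm (+out): [ 1.1 -0.1  0.5  1.3  1.2  0.7  0.8  2.5  1.8  2.7  1.7  1.8  0.5  0.9
  0.1]
```

View pics/w5_rect.png

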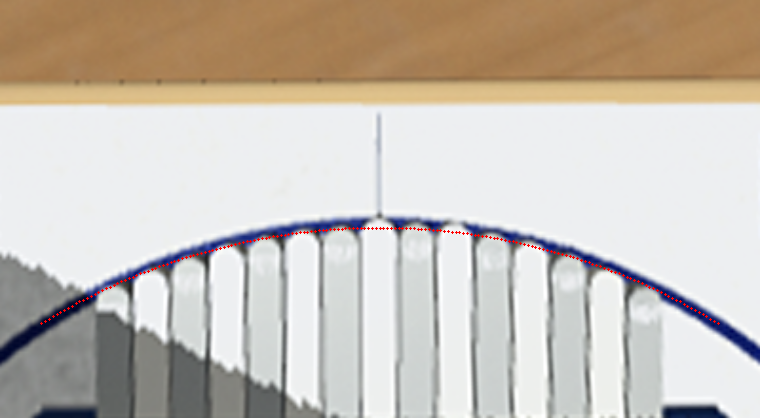

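All within +2.7 to -0.1 mm. One more light stroke over leaves 7–11 for margin. The last row clipped, so the start pose is about (0.507, 0.066).

```bash
python3 -m handwheel '[[[-1.16,1.58,0],0],[[-2.32,3.16,0],0],[[-2.32,3.16,-2],0],[[-2.32,3.16,-4],0],[[-2.32,3.16,-6],0],[[-2.32,3.16,-6.6],0],[[-2.32,3.16,-7],0],[[-2.32,3.16,-7.3],0],[[-2.32,3.16,-7.3],0],[[-2.32,3.16,-7.3],0]]'
python3 -m handwheel '[[[0,0,0],0],[[0,0,0],0],[[0,0,0],0]]'
```

```text
time_s: 17.9
eef_pos: [0.4504, 0.1437, 0.0272]
eef_rot: [-1.51, -0.509, 0.506]
contact_force: [-0.4, -0.2, 0.4]
opening: 0.0003
time_s: 18.2
eef_pos: [0.4501, 0.1433, 0.0268]
eef_rot: [-1.51, -0.508, 0.506]
contact_force: [0.5, 0.4, 0.8]
opening: -0.0
```

```bash
python3 -m handwheel '[[[0.55,-0.02,0],-0.42],[[0.69,-0.21,0],-0.42],[[0.83,-0.4,0],-0.42],[[0.92,-0.51,0],-0.42],[[0.98,-0.6,0],-0.42],[[0.98,-0.6,0],-0.42],[[0.87,-0.67,0],-0.3],[[0.77,-0.74,0],-0.17],[[0.64,-0.83,0],0],[[0.64,-0.83,0],0]]'
python3 -m handwheel '[[[0.13,0.09,0],-0.17],[[0.34,0.23,0],-0.42],[[0.56,0.37,0],-0.68],[[0.71,0.46,0],-0.85],[[0.71,0.46,0],-0.85],[[0.4,0.9,0],-0.5],[[-0.2,1.3,0],0],[[-0.2,1.3,2],0],[[-0.2,1.3,4],0],[[-0.1,1,6],0]]'
python3 -m handwheel '[[[0.6,-1.2,1.1],0],[[1.3,-2.6,1.1],0],[[2,-3.7,1.1],0],[[2,-3.7,1.1],0],[[2,-3.7,1.1],0],[[2,-3.7,1.1],0]]'
python3 meas.py w6 >/dev/null; python3 fit.py w6
```

```text
time_s: 19.2
eef_pos: [0.465, 0.122, 0.0262]
eef_rot: [-1.51, -0.507, 0.509]
contact_force: [-1.1, -0.1, 0.8]
opening: -0.0001
time_s: 20.2
eef_pos: [0.4612, 0.1488, 0.1773]
eef_rot: [-1.509, -0.512, 0.513]
contact_force: [1.2, -0.4, -0.4]
opening: -0.0001
time_s: 20.8
eef_pos: [0.5122, 0.0567, 0.2028]
eef_rot: [-1.509, -0.509, 0.51]
contact_force: [-0.3, 0.3, 0.0]
opening: 0.0
frame ((0.5125013589859009, 0.059918373823165894), (0.1842055469751358, 0.03552789241075516), 37.26298141479492)
arc n 217 centre [ 0.57491685 -0.02240508] rms 0.0009179146286848912
centre rel frame: x 0.1033 y -0.0000 yaw -52.821119896101536
crown [0.47218492 0.11304288]
depth-based protrusion mm (+out): [ 0.6  0.4  0.5  0.8  0.7  1.2  1.3  1.  -0.7  0.2  1.7  0.8  1.   0.4
 -0.4]
```

View pics/w6_rect.png

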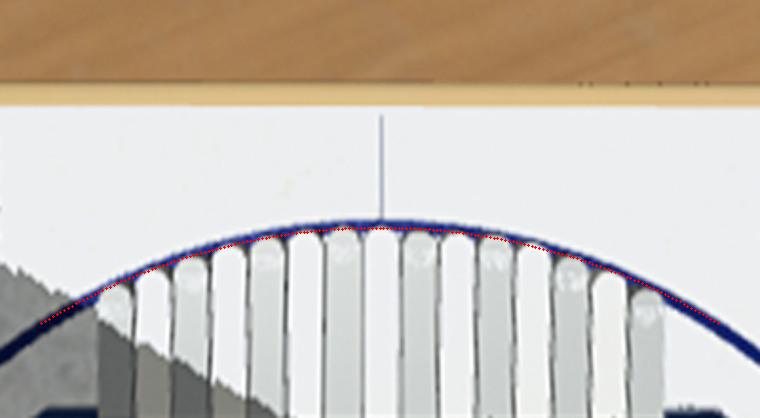

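All leaves are on the line (-0.7 to +1.7 mm) and the arm is clear above, so I'm handing in.

```bash
python3 -c "
from plant import ctrl;print(ctrl.sign_off(),ctrl.state()['time_s'])"
```

```text
the job is handed in; nothing more can be done
the job is handed in; nothing more can be done
```

All 15 leaves now end on the blue curve, and I handed the job in at about 21 s of the 72 s allowed.

I pushed them in with the shut fingertips, at closely spaced stations along the arc with the tool turned to follow it. Light follow-up strokes over the crown leaves finished the job. I then lifted clear above the gauge.

- **Leaf ends:** the last wrist-camera check put them between -0.7 and +1.7 mm of the curve, against the 4 mm allowed. Five leaves (8–10, 14 and 15) measured at most 1 mm in front, and two of those, leaves 9 and 15, measured slightly behind (-0.7 and -0.4 mm). Single readings vary by about 1 mm.
- **Board:** the fitted frame and arc stayed within about 1 mm of where they were at the start.
- **Forces:** the readings, taken only at the end of each move, stayed around 2 N or less.
- **Arc fit:** in the check before the last one it was noisier (3.5 mm rms, against 0.9 mm in the others), but the final one was back to 0.9 mm.
- **Other objects:** I did not re-measure them; my pushes stayed at the front of the gauge and my travel between them was at height.

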